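# Light the moss specimen: lamp on, shutter fully open

## Robot

A 7-joint arm with a two-finger parallel gripper is mounted at the origin on the work surface. World frame = base frame: x ahead of the robot, y to its left, z up, the work surface at z = 0. Lengths are in m, angles in rad, forces in N, time in s.
With the tool pointing down it reaches from about 0.375 to 0.925 m from the base axis. Payload 3.1 kg.
Tool frame: the origin (TCP) lies between the finger pads; the fingertips stand 22 mm ahead of it and the grasp point (between the pads) lies 3 mm ahead of it; z points along the fingers, y is the direction in which the jaws open and shut (so a half turn about z gives the same grasp; the last joint's range is limited). The gripper opens to 85 mm and grips with 20 to 120 N. Pads are 22 mm wide; open, the fingers measure 114 mm over their backs; the gripper's body (76 mm by 85 mm) begins 54 mm behind the grasp point. The pads swing forward as they close: fully open they stand 13 mm farther back than shut.
Start: joints at [1.012, 0.383, 0.044, 1.598, -0.018, 1.161, -0.05], TCP at [0.289, -0.582, 0.253] pointing down, gripper open.
Joint ranges: [-2.61, 2.61], [-0.41, 2.15], [-1.48, 1.57], [0, 2.5], [-1.57, 4.71], [0.05, 1.97], [-2.85, 2.85]. Speed limits (rad/s): [2.79, 2.79, 3.14, 3.14, 3.14, 3.14, 3.14].

## Interface

Orientations are given as [roll, pitch, yaw] about the fixed x, y, z axes, in that order (R = Rz(yaw) Ry(pitch) Rx(roll)).
In Python, from cell import monitor, optics, ctrl, models gives the robot as it stands.
- The arm moves only by the tool carry_out, never from a script. Its argument "commands" is text: rows parted by semicolons, each of 4 numbers parted by spaces: the shift along the tool's x, y, z in units of 0.12 m (1.0 is 0.12 m), then the turn about the tool's z in units of pi rad (1.0 is pi rad). A call has 1 to 20 rows; each row is the pose to reach, as a shift and turn from the pose measured when the call began, along the tool's axes at that moment, turning the shorter way round; what a row does not reach only later rows make up. A row lasts 1/8 s, in which the tool goes at most 62.5 mm and 10.7 degrees, less where a joint would pass 70% of its speed; a pose out of reach is approached as far as the arm can. A call with a number of a shift or a turn outside -1 to 1 is refused whole. A call with a gripper value outside its range is refused whole. "claw" is the opening in per cent of the stroke, from 0 (shut) to 100 (fully open), set as the call begins (left out, the last holds). The fingers move at their own pace and stop on an object; "grip_force" is the grip in N (left out, the last holds). Time passes only in rows, so rows that repeat a pose let the fingers close. It gives the time, the measured TCP pose, the force and the opening at its end, in the units of the state.
- monitor.get_obs(): the state, without advancing time (a new reading comes with each control period).
- optics.get_image(name): name is "scene" or "side" or "wrist"; returns a dict with "pixels" (420x560x3 uint8, red, green, blue), "fovy" (degrees; the focal length in pixels is half the picture's height over the tangent of half this angle, whatever the lens; pixels are square), "cx", "cy" (the principal point, pixels), "pose" (4x4, takes a point from camera to world coordinates); the wrist camera has in their place "tool_from_camera" (4x4, takes a point from camera to tool coordinates, whose origin is the TCP and whose axes are the flange's). Camera axes: x right, y up, looking along -z (the intrinsics and any distortion apply to the point x, -y, -z); pixel columns grow to the right and rows downward; lengths in m; the calibration is good to about 2 mm. The wrist camera is an equidistant fisheye: a pixel r from the principal point sees the ray r / f radians off the axis. A picture is of the moment at which its call begins: read the wrist's pose just before it. There is no depth.
- ctrl.finish_job(): hands the job in, once; it reports no verdict.
Trained networks look in a picture, given as the dict that the camera call returned (one of the last four; its "shot" number tells which), for a name from the list of things; names that differ only in an ending like _2 or _b are one class to them, and where a whole thing is asked for, a point or a joint stands for the part that bears it (a point fixed in the world has none). Each returns a list of dicts, best first, with "p" (0 to 1); they miss things now and then, are a little off and sometimes report something else, mostly with a low value. They report only what shows in the picture. A call takes as long as a camera call.
- models.outline_of(picture, target): "pixels" (420x560 bool, what is visible of it) and "bbox" ([left, top, width, height] in pixels, round what is visible of it).
- models.pinpoint(picture, target): "uv" ([column, row] in pixels: a listed point, or the origin of a listed thing).
The state is a dict: "time": time; "q": joint angles; "joint_vel": joint speeds; "effort": joint torques, N m; "tcp_pos": TCP position; "tool_rot": TCP orientation; "force": force on the tool from outside, world axes, zero at the start; "moment": the same for the moment, N m; "finger_gap": opening from 0.0 (shut) to 1.0 (fully open).
Only numpy, scipy, OpenCV 4.12 (cv2) and the standard library are available. Lean on these libraries where they do the work, as an engineer would, in place of code of your own. Each camera call takes 0.05 s, during which the arm holds its last target. There are 200 camera calls.

## Task

Light the moss dish that stands on the white light base: first press the green lamp button fully down and let it come up again, then push the red shutter lever along its slot, past the half-open click, all the way to its second stop, and move away. Only touch and push with the fingers: do not grip the lever, and leave the dish, the jar and the tin where they stand.

Things in the scene. Friction and masses are not known exactly. Their poses are not given: they have to be found in the camera images.
- lightbase: white microscope light base, fixed, a flat box 200 mm (its x) x 260 mm (its y) x 50 mm high with a grey stage plate on it (its x -25 to 95 mm, its y +-110 mm, top at 56 mm). Origin: centre of the underside, on the table; z up. Along its -x edge, turned roughly to the robot, are the red lever and the green button; the top beside them is at 50 mm.
- shutter (a joint): travel in m of the red lever along the light base's +y: 0 shut (black tick), 0.025 first detent, half open (orange), 0.050 second stop, fully open (green). Starts at 0 to 0.004; free up to 0.005, where about 7 N starts it; past 0.016 a spring draws it on to 0.025. Leaving that detent takes about 11 N; past 0.038 a spring draws it on to the rigid second stop. It stays when let go.
- tab_top (a point): centre of the top of the red lever tab, moving with it. The tab is an upright block 26 mm (light base x) x 12 mm (light base y, the sliding direction) x 28 mm high; its top is 84 mm, its foot 56 mm above the table. At joint value 0 this point lies at x -62, y -35 mm in the light base's frame. Nothing stands within 70 mm of the tab on its -y side, where it is pushed.
- lamp_top (a point): centre of the top of the green round lamp button (28 mm across, in a black housing), at x -62, y +90 mm in the light base's frame, about 72 mm above the table; facing up, pressed straight down.
- lamp (a joint): depth of the lamp button in m: 0 up, 0.006 fully down; a spring, about 5 N when fully down, brings it up again.
- dish: clear round dish with a tuft of moss, 60 mm across, 13 mm high, loose on the stage plate over the window, whose black blade slides away as the lever moves (origin: centre of its underside). Leave alone.
- jar: specimen jar with a steel cap and a paper label, 48 mm across, 65 mm high, loose on the table on the light base's -y side (origin: centre of its underside). Leave alone.
- tin: flat aluminium tin 100 x 60 x 22 mm, loose on the table on the light base's +y side (origin: centre of its underside). Leave alone.

How it is judged:
On the way, in this order (a step that is already met when the one before it is completed fails the run):
1. the lamp button is pressed fully down (value of joint lamp above 0.0045 m), for 0.05 s.
2. the shutter lever is at its second stop (value of joint shutter above 0.046 m), for 0.2 s.
At the end, for the whole second after the job is handed in: The lever rests at its second stop (within 4 mm), the button is up again, and the dish (12 mm), the jar and the tin (20 mm) are where they stood (value of joint shutter above 0.046 m and velocity of joint shutter below 0.01 m/s and value of joint lamp below 0.0015 m and distance of dish from where it was at the start of the episode below 0.012 m and distance of each of jar, tin from where it was at the start of the episode below 0.02 m); the robot touches nothing.
It fails at once if the dish was moved by more than 12 mm or lifted (distance of dish from where it was at the start of the episode above 0.012 m).
It fails at once if the jar was moved by more than 20 mm, tipped or lifted (distance of jar from where it was at the start of the episode above 0.02 m or angle between jar's own z axis and vertical above 0.35 rad).
It fails at once if the tin was moved by more than 20 mm or lifted (distance of tin from where it was at the start of the episode above 0.02 m).
It fails at once if the lever was gripped between the fingers instead of pushed (the grasp point is inside the tab's outline, less than 6 mm above its top, while the fingers touch it) (contact force between the fingers and shutter above 1 N and z of the grasp point in the frame of tab_top below 0.006 m and y of the grasp point in the frame of tab_top between -0.006 and 0.006 m and x of the grasp point in the frame of tab_top between -0.013 and 0.013 m).
It also fails if it takes over 40 s, if anything falls off the work surface, if the arm or the gripper's body presses on something with over 40 N, if the wrist force passes 120 N, or if a joint passes its speed limit or range.

## Working session

There is one attempt and no reset: what is moved stays moved. The work goes in short steps, Python scripts to look and compute and a tool call to move; the robot and the scene stay as the last step left them, time stands still between calls to the robot, and variables do not carry over. Pictures are saved under pics/ and viewed, about 8 in all and at most 12, crops included, and the job is handed in when it is done.

Besides the shell and the picture viewer there is one more tool, called after "Emit:" as name(argument=value, ...), one argument or row to a line, values as JSON. carry_out: Moves the arm, as the interface text tells. Its arguments: {"type":"object","properties":{"commands":{"type":"string"},"claw":{"type":"number"},"grip_force":{"type":"number"}},"required":["commands"]}

```bash
mkdir -p pics; cat > h.py <<'E'
import numpy as np, cv2
from cell import monitor, optics, ctrl, models
from scipy.spatial.transform import Rotation as R
def ray(im,uv):
    f=210/np.tan(np.radians(im['fovy'])/2)
    P=im['pose']; d=np.array([(uv[0]-im['cx'])/f,-(uv[1]-im['cy'])/f,-1])
    P=np.array(P); return P[:3,3],P[:3,:3]@d
def atz(im,uv,z):
    o,d=ray(im,uv); return o+d*(z-o[2])/d[2]
E
python3 - <<'E'
from h import *
o=monitor.get_obs(); print(o)
ims=[]
for n in('scene','side'):
    im=optics.get_image(n); ims.append(im['pixels'])
    print(n,{k:v for k,v in im.items() if k!='pixels'})
    for t,z in(('tab_top',.084),('lamp_top',.072),('lightbase',0),('dish',.056),('jar',0),('tin',0)):
        for r in models.pinpoint(im,t)[:2]: print(t,r['p'],r['uv'],atz(im,r['uv'],z).round(4))
cv2.imwrite('pics/a.png',cv2.cvtColor(ims[0],cv2.COLOR_RGB2BGR)); cv2.imwrite('pics/b.png',cv2.cvtColor(ims[1],cv2.COLOR_RGB2BGR))
E
```

```text
{'time': 0.0, 'q': array([ 1.01217714,  0.38386826,  0.04380341,  1.59960385, -0.01789297,
        1.16119735, -0.04991957]), 'joint_vel': array([-2.21009109e-03,  1.45275548e-03, -1.40835029e-03,  1.12816661e-03,
       -1.84854575e-03,  7.34987505e-04,  7.48940401e-05]), 'effort': array([ 2.55366549e-04, -4.33463752e+01,  1.02474175e+00, -2.49511403e+01,
        1.04436313e-02,  1.12929119e-02,  5.01780846e-06]), 'tcp_pos': array([ 0.28865442, -0.58138498,  0.25185128]), 'tool_rot': array([-3.13891149e+00,  1.40727161e-04,  4.60910225e-01]), 'force': array([-0.80518732,  0.91479265, -0.29727004]), 'moment': array([-0.01098123,  0.04771611,  0.07850561]), 'finger_gap': 1.0052938501475879}
scene {'fovy': 47.9510043604203, 'cx': 274.8152262201055, 'cy': 202.55547571649316, 'pose': array([[-0.34682516, -0.54062308,  0.76644569,  1.28969588],
       [ 0.93766137, -0.21940214,  0.26954381,  0.32689231],
       [ 0.02243822,  0.81215109,  0.58301556,  0.62496852],
       [ 0.        ,  0.        ,  0.        ,  1.        ]]), 'shot': 1}
tab_top 0.65 [271.2, 178.9] [0.5011 0.04   0.084 ]
l
[... 252 characters left out ...]
   ]
tin 0.57 [391.0, 248.1] [0.5277 0.31   0.    ]
side {'fovy': 51.40156676902779, 'cx': 275.4601717082182, 'cy': 209.4073075117567, 'pose': array([[ 0.83582409,  0.31837895, -0.44725042,  0.2151823 ],
       [-0.54893138,  0.4720303 , -0.68982732, -0.51574685],
       [-0.00851075,  0.82208409,  0.56930249,  0.55139252],
       [ 0.        ,  0.        ,  0.        ,  1.        ]]), 'shot': 2}
tab_top 0.51 [241.5, 226.1] [0.5034 0.0408 0.084 ]
lamp_top 0.53 [197.7, 205.4] [0.4729 0.162  0.072 ]
lightbase 0.92 [253.9, 235.0] [0.5612 0.1001 0.    ]
dish 0.87 [264.9, 199.8] [0.6054 0.1258 0.056 ]
jar 0.97 [320.3, 284.7] [ 0.5855 -0.0883  0.    ]
tin 0.68 [198.3, 198.0] [0.5258 0.2909 0.    ]
```

View images.

```bash
python3 -c "
import cv2,numpy as np
a=cv2.imread('pics/a.png')[110:330,140:480];b=cv2.imread('pics/b.png')[130:350,130:470]
cv2.imwrite('pics/c.png',cv2.resize(np.vstack([a,b]),None,fx=1.36,fy=1.36))"
```

```text
(no output)
```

View pics/c.png

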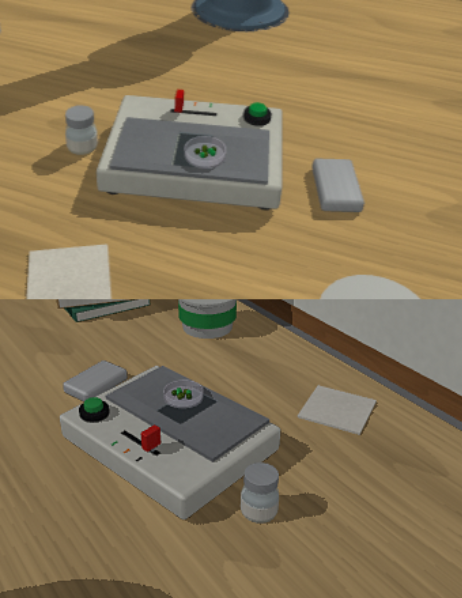

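Emit:
carry_out(
  commands="0.26 -0.28 0 0; 0.52 -0.56 0 0; 0.78 -0.84 0 0; 0.78 -0.84 0 0",
  claw=0,
)

```text
time: 1.2
tcp_pos: [0.3307, -0.4459, 0.2533]
tool_rot: [-3.14, -0.002, 0.468]
force: [0.4, 0.3, 0.1]
finger_gap: 0.143
```

Emit:
carry_out(
  commands="0.26 -0.28 0 0; 0.52 -0.56 0 0; 0.78 -0.84 0 0; 0.78 -0.84 0 0",
)

```text
time: 1.7
tcp_pos: [0.3704, -0.3107, 0.254]
tool_rot: [-3.14, -0.003, 0.475]
force: [0.2, -1.3, 0.7]
finger_gap: 0.001
```

Emit:
carry_out(
  commands="0.26 -0.28 0 0; 0.52 -0.56 0 0; 0.78 -0.84 0 0; 0.78 -0.84 0 0",
)

```text
time: 2.2
tcp_pos: [0.409, -0.1761, 0.2549]
tool_rot: [-3.141, -0.004, 0.48]
force: [-0.8, -0.7, -0.4]
finger_gap: -0.001
```

Emit:
carry_out(
  commands="0.26 -0.28 0 0; 0.52 -0.56 0 0; 0.78 -0.84 0 0; 0.78 -0.84 0 0",
)

```text
time: 2.7
tcp_pos: [0.4471, -0.0415, 0.256]
tool_rot: [-3.141, -0.006, 0.485]
force: [0.5, -1.1, 0.3]
finger_gap: -0.0
```

Emit:
carry_out(
  commands="0.26 -0.28 0 0.035; 0.52 -0.56 0 0.07; 0.78 -0.84 0 0.07; 0.78 -0.84 0 0.07; 0.78 -0.84 0 0.07",
)

```text
time: 3.32
tcp_pos: [0.4835, 0.0886, 0.2563]
tool_rot: [-3.141, -0.005, 0.262]
force: [1.1, -0.5, -0.7]
finger_gap: 0.001
```

```bash
cat >> h.py <<'E'
def wray(im,o,uv):
    f=210/np.tan(np.radians(im['fovy'])/2)
    v=np.array(uv,float)-[im['cx'],im['cy']]; r=np.hypot(*v); th=r/f
    d=np.array([np.sin(th)*v[0]/r,-np.sin(th)*v[1]/r,-np.cos(th)])
    T=np.eye(4);T[:3,:3]=R.from_euler('xyz',o['tool_rot']).as_matrix();T[:3,3]=o['tcp_pos']
    C=T@np.array(im['tool_from_camera']); return C[:3,3],C[:3,:3]@d
def watz(im,o,uv,z):
    p,d=wray(im,o,uv); return p+d*(z-p[2])/d[2]
def look(name):
    o=monitor.get_obs(); im=optics.get_image('wrist')
    print(o['time'],o['tcp_pos'].round(4),o['tool_rot'].round(3))
    for t,z in(('tab_top',.084),('lamp_top',.072),('lightbase',0),('dish',.056),('jar',0),('tin',0)):
        for r in models.pinpoint(im,t)[:2]: print(t,r['p'],r['uv'],watz(im,o,r['uv'],z).round(4))
    hsv=cv2.cvtColor(im['pixels'],cv2.COLOR_RGB2HSV)
    cv2.imwrite('pics/'+name,cv2.cvtColor(im['pixels'],cv2.COLOR_RGB2BGR))
    return o,im
E
python3 - <<'E'
from h import *
look('w1.png')
E
```

```text
3.325 [0.4835 0.0886 0.2563] [-3.141 -0.005  0.262]
tab_top 0.82 [327.2, 186.1] [0.5057 0.0428 0.084 ]
lamp_top 0.79 [201.6, 186.0] [0.4726 0.1583 0.072 ]
lamp_top 0.42 [433.9, 143.6] [ 0.577 -0.055  0.072]
lightbase 0.91 [294.2, 121.6] [0.5556 0.0835 0.    ]
dish 0.94 [278.2, 68.1] [0.6024 0.1157 0.056 ]
jar 0.61 [434.0, 146.5] [ 0.5797 -0.0941  0.    ]
tin 0.73 [119.2, 98.3] [0.5366 0.3001 0.    ]
```

View pics/w1.png

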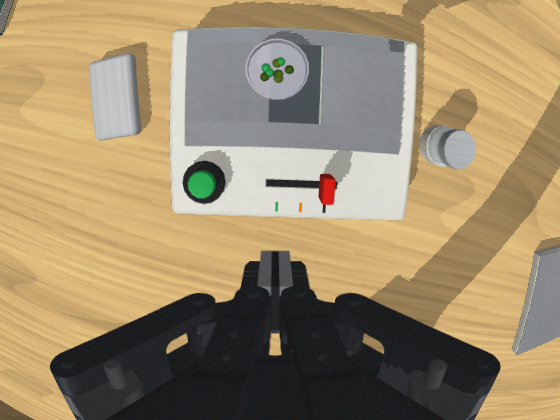

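Emit:
carry_out(
  commands="0.06 -0.3 0.1 0; 0.06 -0.58 0.4 0; 0.06 -0.58 0.8 0; 0.06 -0.58 1 0; 0.06 -0.58 1 0",
)

```text
time: 4.3
tcp_pos: [0.4704, 0.1588, 0.1348]
tool_rot: [-3.14, -0.001, 0.264]
force: [1.0, -0.1, 0.6]
finger_gap: -0.001
```

```bash
python3 - <<'E'
from h import *
look('w2.png')
im=optics.get_image('side'); a=im['pixels'][100:280,110:350]
cv2.imwrite('pics/s2.png',cv2.resize(cv2.cvtColor(a,cv2.COLOR_RGB2BGR),None,fx=2.5,fy=2.5))
E
```

```text
4.3 [0.4704 0.1588 0.1348] [-3.14e+00 -1.00e-03  2.64e-01]
tab_top 0.92 [464.5, 241.7] [0.5021 0.0394 0.084 ]
lamp_top 0.57 [268.4, 233.8] [0.4721 0.1621 0.072 ]
lightbase 0.71 [389.2, 129.2] [0.5575 0.085  0.    ]
dish 0.76 [390.2, 52.7] [0.6015 0.1177 0.056 ]
jar 0.98 [541.1, 167.2] [ 0.5828 -0.0953  0.    ]
tin 0.74 [128.7, 90.8] [0.5351 0.3002 0.    ]
```

View pics/s2.png

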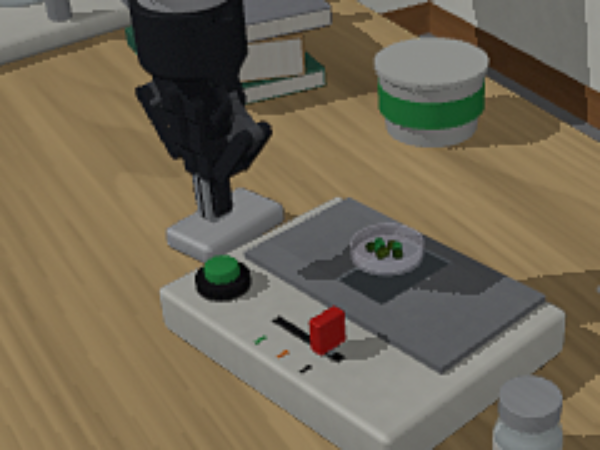

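Emit:
carry_out(
  commands="0 -0.01 0.15 0; 0 -0.01 0.3 0; 0 -0.01 0.36 0; 0 -0.01 0.39 0; 0 -0.01 0.39 0; 0 -0.01 0.39 0",
)

```text
time: 5.45
tcp_pos: [0.4733, 0.1613, 0.0915]
tool_rot: [-3.14, -0.008, 0.263]
force: [-2.1, 0.5, 2.5]
finger_gap: -0.002
```

Emit:
carry_out(
  commands="-0.015 0 0.03 0; -0.015 0 0.06 0; -0.015 0 0.07 0; -0.015 0 0.07 0",
)

```text
time: 5.95
tcp_pos: [0.4736, 0.1615, 0.0876]
tool_rot: [3.14, -0.011, 0.263]
force: [-9.5, -4.6, 32.0]
finger_gap: 0.002
```

Emit:
carry_out(
  commands="0 0 -0.3 0; 0 0 -0.6 0; 0 0.4 -0.6 0; 0 0.8 -0.6 0; 0 0.95 -0.6 0; 0 0.95 -0.6 0",
)

```text
time: 6.7
tcp_pos: [0.5028, 0.0502, 0.1596]
tool_rot: [3.14, -0.011, 0.26]
force: [-0.7, 0.5, -0.1]
finger_gap: 0.001
```

```bash
python3 - <<'E'
from h import *
look('w3.png')
E
```

```text
6.7 [0.5028 0.0502 0.1596] [ 3.14  -0.011  0.26 ]
tab_top 0.63 [285.1, 238.5] [0.5004 0.0413 0.084 ]
lamp_top 0.97 [117.0, 228.7] [0.4703 0.1608 0.072 ]
lightbase 0.68 [250.6, 132.1] [0.5566 0.0843 0.    ]
dish 0.68 [284.4, 238.5] [0.4904 0.0381 0.056 ]
dish 0.64 [212.1, 62.0] [0.601  0.1195 0.056 ]
jar 0.65 [439.5, 160.4] [ 0.582  -0.0922  0.    ]
tin 0.93 [45.7, 108.2] [0.5391 0.2995 0.    ]
```

View pics/w3.png

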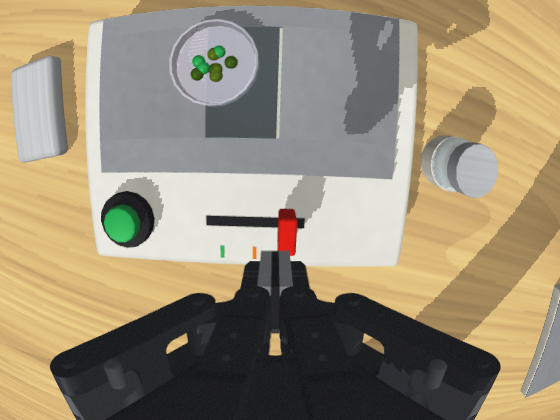

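Emit:
carry_out(
  commands="-0.01 0.25 0 0; -0.01 0.43 0 0; -0.01 0.43 0.2 0; -0.01 0.43 0.4 0; -0.01 0.43 0.6 0; -0.01 0.43 0.6 0",
)

```text
time: 7.8
tcp_pos: [0.5133, 0.0036, 0.0861]
tool_rot: [-3.141, -0.006, 0.267]
force: [-0.2, 0.3, 0.2]
finger_gap: -0.001
```

```bash
python3 - <<'E'
from h import *
o,im=look('w4.png')
s=optics.get_image('side')['pixels'][130:310,160:400]
cv2.imwrite('pics/s4.png',cv2.resize(cv2.cvtColor(s,cv2.COLOR_RGB2BGR),None,fx=2.5,fy=2.5))
E
```

```text
7.8 [0.5133 0.0036 0.0861] [-3.141 -0.006  0.267]
tab_top 0.63 [182.0, 288.4] [0.5013 0.042  0.084 ]
lamp_top 0.79 [7.7, 259.0] [0.4715 0.159  0.072 ]
lightbase 0.59 [169.1, 135.7] [0.555  0.0856 0.    ]
dish 0.6 [100.9, 45.0] [0.6003 0.1175 0.056 ]
jar 0.76 [433.5, 168.2] [ 0.5829 -0.0936  0.    ]
```

View pics/s4.png

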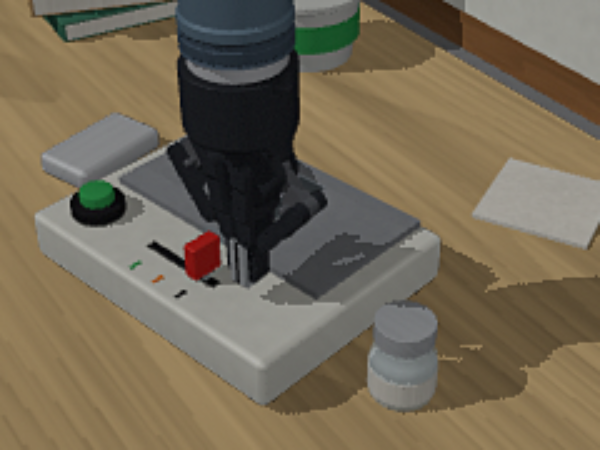

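Emit:
carry_out(
  commands="0 -0.1 0 0; 0 -0.15 0 0; 0 -0.2 0 0; 0 -0.25 0 0; 0 -0.3 0 0; 0 -0.35 0 0; 0 -0.35 0 0",
)

```text
time: 9.07
tcp_pos: [0.5043, 0.0452, 0.0885]
tool_rot: [3.141, -0.012, 0.268]
force: [0.5, -1.4, -0.9]
finger_gap: 0.001
```

```bash
python3 - <<'E'
from h import *
o,im=look('w5.png')
E
```

```text
9.075 [0.5043 0.0452 0.0885] [ 3.141 -0.012  0.268]
tab_top 0.82 [230.1, 292.9] [0.4952 0.0622 0.084 ]
tab_top 0.71 [231.0, 137.7] [0.5612 0.0771 0.084 ]
lamp_top 0.58 [57.5, 262.4] [0.4733 0.1607 0.072 ]
lightbase 0.65 [233.8, 139.4] [0.5539 0.0848 0.    ]
dish 0.77 [182.5, 39.1] [0.6007 0.1163 0.056 ]
jar 0.55 [476.6, 173.5] [ 0.5827 -0.092   0.    ]
```

Emit:
carry_out(
  commands="0 -0.05 0 0; 0 -0.1 0 0; 0 -0.14 0 0; 0 -0.17 0 0; 0 -0.2 0 0; 0 -0.2 0 0",
)

```text
time: 10.18
tcp_pos: [0.4981, 0.0679, 0.0884]
tool_rot: [3.141, -0.012, 0.268]
force: [-0.4, -0.4, -0.2]
finger_gap: 0.001
```

```bash
python3 - <<'E'
from h import *
o,im=look('w6.png')
E
```

```text
10.175 [0.4981 0.0679 0.0884] [ 3.141 -0.012  0.268]
tab_top 0.92 [227.3, 290.9] [0.4896 0.0864 0.084 ]
tab_top 0.34 [92.1, 266.5] [0.4808 0.1534 0.084 ]
lamp_top 0.55 [94.5, 267.1] [0.473  0.1584 0.072 ]
dish 0.86 [227.8, 35.2] [0.6006 0.1177 0.056 ]
jar 0.65 [499.5, 174.4] [ 0.583  -0.0921  0.    ]
tin 0.62 [6.7, 107.5] [ 0.5354  0.3057 -0.    ]
```

View pics/w6.png

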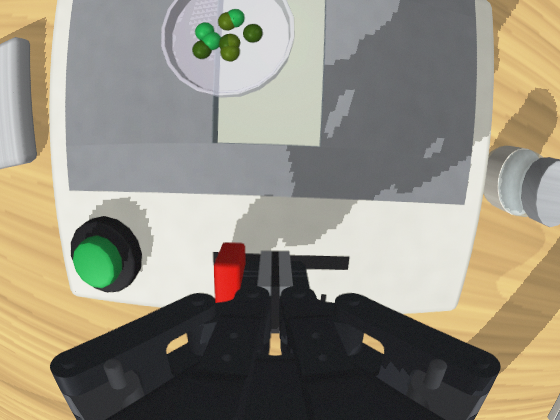

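Emit:
carry_out(
  commands="0 0.1 0 0; 0 0.15 0 0; 0 0.15 -0.3 0; 0 0.15 -0.6 0; 0 0.15 -1 0; 0 0.15 -1 0; 0 0.15 -1 0; 0 0.15 -1 0",
)

```text
time: 11.52
tcp_pos: [0.5005, 0.0484, 0.2068]
tool_rot: [3.141, -0.009, 0.265]
force: [-0.4, 0.0, -0.5]
finger_gap: -0.0
```

```bash
python3 - <<'E'
from h import *
o,im=look('w7.png')
s=optics.get_image('side')['pixels'][130:310,160:400]
cv2.imwrite('pics/s7.png',cv2.resize(cv2.cvtColor(s,cv2.COLOR_RGB2BGR),None,fx=2.5,fy=2.5))
E
```

```text
11.525 [0.5005 0.0484 0.2068] [ 3.141 -0.009  0.265]
tab_top 0.32 [67.6, 105.8] [0.5449 0.242  0.084 ]
lamp_top 0.75 [142.7, 204.6] [0.4737 0.1576 0.072 ]
lamp_top 0.26 [224.9, 208.2] [0.4895 0.0865 0.072 ]
dish 0.78 [225.6, 68.8] [0.601  0.1163 0.056 ]
jar 0.69 [420.1, 151.7] [ 0.5834 -0.0935  0.    ]
tin 0.73 [65.6, 106.0] [ 0.5364  0.3056 -0.    ]
```

View pics/w7.png

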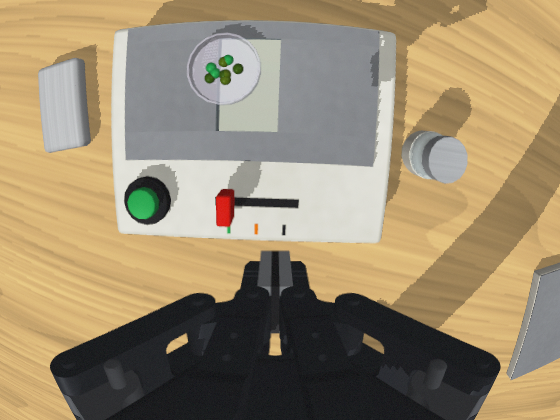

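```bash
python3 -c "
from cell import ctrl
print(ctrl.finish_job())"
```

```text
the job is handed in; nothing more can be done
None
```

The moss dish is lit and the job is handed in; no verdict was reported. I pressed the lamp button down with the shut fingers, then let it come up. Next I pushed the lever from its -y side, past the half-open click to its second stop, and backed off and up. The last move ended at about 11.5 s of the 40 s allowed.

- **Button:** the press met a hard stop at about 32 N, with the fingertips about 6 mm below the button's rest height. The last close picture shows the button up.
- **Lever:** the last picture shows it at the green tick, at the end of its slot, with the window bright. Its measured spacing from the button gave a travel of about 50 mm. I did not push it against the stop again to confirm.
- **Dish, jar and tin:** their positions agree with the earlier close looks to within about 6 mm, which is the scatter of the measurements.
- **Robot:** it was clear of everything at hand-in, with the TCP at 0.207 m and no force beyond noise.
- **Check that disagreed:** in the final picture the network did not find the lever top. It gave one low-confidence hit (0.32) on the tin, so the final lever position rests on the picture and on the previous measurement (confidence 0.92).

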